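# Close up two rivet boxes

### The job

The brass and the silvery steel rivets are finished with for today: push the lids of those two boxes over with your fingertips until each is fully shut, in either order. Leave the box of black rivets open as it stands. Do not lift, tip or shove the boxes, and do not disturb the spool, awl or hammer lying around them; finish with the hand clear.

Things in the scene. Friction and masses are not known exactly. Their poses are not given: they have to be found in the camera images.
- brass_box: kraft cardboard box full of yellow brass rivets, 110 x 110 mm, 50 mm tall without its lid, about 0.8 kg, standing loose on the bench (to be closed). Origin: centre of its underside. z up; its hinge is along the rear (+x) top edge and its front faces its own -x
- brass_lid (a joint): angle in rad of the brass box's lid about its hinge: 0 = fully shut (flat on the rim), 1.57 = upright, up to 2.1 = leaning back away from the box. The lid weighs 35 g; its stiff crease holds it at any angle and gives way to about 0.5 N at the free edge; no spring or latch
- brass_lid_hinge (a point): middle of the hinge line of the brass box's lid, at (+55, 0, 50.5) mm in the box's frame, on the lid's inner face; the hinge line runs along the box's y
- brass_lid_edge (a point): middle of the free edge of the brass box's lid, on its outer face. The lid is a 3 mm kraft panel, 118 mm wide, 114 mm from hinge to this edge, with 26 mm skirts on its inner side that go over the box's front and sides; its outer face (back when open, top when shut) is smooth with a flat round brass sticker. Shut, it lies 53 mm above the bench
- steel_box: kraft cardboard box full of bright silvery steel rivets, 110 x 110 mm, 50 mm tall without its lid, about 0.8 kg, standing loose on the bench (to be closed). Origin: centre of its underside. z up; its hinge is along the rear (+x) top edge and its front faces its own -x
- steel_lid (a joint): angle in rad of the steel box's lid about its hinge: 0 = fully shut (flat on the rim), 1.57 = upright, up to 2.1 = leaning back away from the box. The lid weighs 35 g; its stiff crease holds it at any angle and gives way to about 0.5 N at the free edge; no spring or latch
- steel_lid_hinge (a point): middle of the hinge line of the steel box's lid, at (+55, 0, 50.5) mm in the box's frame, on the lid's inner face; the hinge line runs along the box's y
- steel_lid_edge (a point): middle of the free edge of the steel box's lid, on its outer face. The lid is a 3 mm kraft panel, 118 mm wide, 114 mm from hinge to this edge, with 26 mm skirts on its inner side that go over the box's front and sides; its outer face (back when open, top when shut) is smooth with a flat round steel sticker. Shut, it lies 53 mm above the bench
- black_box: kraft cardboard box full of black rivets, 110 x 110 mm, 50 mm tall without its lid, about 0.8 kg, standing loose on the bench (to stay open). Origin: centre of its underside. z up; its hinge is along the rear (+x) top edge and its front faces its own -x
- black_lid (a joint): angle in rad of the black box's lid about its hinge: 0 = fully shut (flat on the rim), 1.57 = upright, up to 2.1 = leaning back away from the box. The lid weighs 35 g; its stiff crease holds it at any angle and gives way to about 0.5 N at the free edge; no spring or latch
- black_lid_hinge (a point): middle of the hinge line of the black box's lid, at (+55, 0, 50.5) mm in the box's frame, on the lid's inner face; the hinge line runs along the box's y
- black_lid_edge (a point): middle of the free edge of the black box's lid, on its outer face. The lid is a 3 mm kraft panel, 118 mm wide, 114 mm from hinge to this edge, with 26 mm skirts on its inner side that go over the box's front and sides; its outer face (back when open, top when shut) is smooth with a flat round black sticker. Shut, it lies 53 mm above the bench
- spool_center (a point): bystander: reddish-brown thread spool standing upright, 40 mm across, 52 mm tall; the point is its centre
- awl_grip (a point): bystander: awl lying on the bench, wooden handle and thin steel shaft, about 150 mm long; the point is in its handle
- hammer_grip (a point): bystander: small hammer with a wooden handle lying on the bench, about 250 mm long; the point is in its handle
There are look-alikes about, which are no part of the job. Leave any pink look-alike of the steel_box alone. Leave any pink look-alike of the brass_box alone.

How it is judged:
At the end, for the whole second after the job is handed in: Brass and steel lids shut (under 0.07 rad, about 8 mm at the free edge); black lid open over 1.2 rad, its edge within 30 mm of its start; all boxes upright (tilt under 0.1 rad), at rest, within 30 mm of their starts; spool (upright), awl and hammer within 30 mm of theirs (value of joint each of brass_lid, steel_lid below 0.07 rad and value of joint black_lid above 1.2 rad and distance of each of black_lid_edge, brass_box, steel_box, black_box, spool_center, awl_grip, hammer_grip from where it was at the start of the episode below 0.03 m and angle between each of brass_box, steel_box, black_box's own z axis and vertical below 0.1 rad and linear speed of each of brass_box, steel_box, black_box below 0.02 m/s and angle between spool_center's own z axis and vertical below 0.2 rad); the robot touches nothing.
It fails at once if the brass rivet box is shoved more than 30 mm, lifted or tipped (distance of brass_box from where it was at the start of the episode above 0.03 m or height (world z) of brass_box above 0.015 m or angle between brass_box's own z axis and vertical above 0.15 rad).
It fails at once if the steel rivet box is shoved more than 30 mm, lifted or tipped (distance of steel_box from where it was at the start of the episode above 0.03 m or height (world z) of steel_box above 0.015 m or angle between steel_box's own z axis and vertical above 0.15 rad).
It fails at once if the black rivet box is shoved more than 30 mm, lifted or tipped (distance of black_box from where it was at the start of the episode above 0.03 m or height (world z) of black_box above 0.015 m or angle between black_box's own z axis and vertical above 0.15 rad).
It fails at once if the lid of the black rivet box is moved more than 30 mm (distance of black_lid_edge from where it was at the start of the episode above 0.03 m).
It fails at once if the spool, awl or hammer is moved more than 30 mm or lifted (distance of any of spool_center, awl_grip, hammer_grip from where it was at the start of the episode above 0.03 m).
It also fails if it takes over 58 s, if anything falls off the work surface, if the arm or the gripper's body presses on something with over 40 N, if the wrist force passes 120 N, or if a joint passes its speed limit or range.

### The arm

A 7-joint arm with a two-finger parallel gripper is mounted at the origin on the work surface. World frame = base frame: x ahead of the robot, y to its left, z up, the work surface at z = 0. Lengths are in m, angles in rad, forces in N, time in s.
With the tool pointing down it reaches from about 0.35 to 0.9 m from the base axis. Payload 8.1 kg.
Tool frame: the origin (TCP) lies at the centre of the arm's flange, where the gripper is bolted on; the fingertips stand 178 mm ahead of it and the grasp point (between the pads) lies 159 mm ahead of it; x points along the fingers, z is the direction in which the jaws open and shut, and the axes are right-handed (so a half turn about x gives the same grasp; the last joint's range is limited). The gripper opens to 92 mm and grips with 3 to 60 N. Pads are 19 mm wide; open, the fingers measure 130 mm over their backs; the gripper's body (75 mm by 190 mm) begins 47 mm behind the grasp point.
Start: joints at [1.042, 0.434, 0.025, 1.573, -0.012, 1.134, -0.075], TCP at [0.258, -0.569, 0.405] pointing down, gripper open.
Joint ranges: [-2.62, 2.62], [-0.44, 2.09], [-1.27, 1.32], [0.08, 2.57], [-1.32, 4.46], [0.12, 2], [-2.74, 2.74]. Speed limits (rad/s): [2.22, 2.22, 3.01, 3.01, 3.14, 3.14, 3.14].

### API

Orientations are given as a rotation vector (axis times angle).
In Python, from cell import arm, get_image, search_frame, pinpoint gives the robot as it stands.
- The arm moves only by the tool arm_command, never from a script. Its argument "motion" is a list of rows, each a list of 7 numbers: the finger opening in mm, from 0 to 91.8, then the shift along the tool's x, y, z in mm, then the turn, a rotation vector about the tool's x, y, z in degrees. In form: [[fingers, x, y, z, ax, ay, az], ...]. A call has 1 to 5 rows; each row shifts and turns the commanded pose from where the row before left it, along the tool's axes as they then stand; what a row does not reach is not made up. A row lasts 1/8 s, in which the tool goes at most 62.5 mm and 10.7 degrees, less where a joint would pass 70% of its speed; a pose out of reach is approached as far as the arm can. A call with a gripper value outside its range is refused whole. The fingers move at their own pace and stop on an object; "newtons" is the grip in N (left out, the last holds). Time passes only in rows, so rows that do not move let the fingers close. It gives the time, the measured TCP pose, the force and the opening at its end, in the units of the state.
- arm.observe(): the state, without advancing time (a new reading comes with each control period).
- get_image(name): name is "scene" or "top" or "wrist"; returns a dict with "frame" (384x512x3 uint8, red, green, blue), "range_z" (384x512 float32, m along the optical axis (not along the pixel's ray), 0 where there is no reading), "K" (3x3 intrinsics, pixels), "origin" and "rotation" of the camera in the world; the wrist camera has in their place "tool_from_camera" (4x4, takes a point from camera to tool coordinates, whose origin is the TCP and whose axes are the tool frame's). Camera axes: x right, y down, z forward; pixel columns grow to the right and rows downward; lengths in m; the calibration is good to about 2 mm. A picture is of the moment at which its call begins: read the wrist's pose just before it.
- arm.sign_off(): hands the job in, once; it reports no verdict.
Trained networks look in the newest picture that a camera, given by its name, has taken for a name from the list of things; names that differ only in an ending like _2 or _b are one class to them, and where a whole thing is asked for, a point or a joint stands for the part that bears it (a point fixed in the world has none). Each returns a list of dicts, best first, with "p" (0 to 1); they miss things now and then, are a little off and sometimes report something else, mostly with a low value. They report only what shows in the picture. A call takes as long as a camera call. They do not tell look-alikes from the thing itself.
- search_frame(camera, target): "point" ([x, y, z] in m, in world coordinates, good to about 4 mm: the middle of the surface that is visible of it).
- pinpoint(camera, target): "point" ([x, y, z] in m, in world coordinates, good to about 4 mm: a listed point, or the origin of a listed thing).
The state is a dict: "clock": time; "joints": joint angles; "dq": joint speeds; "joint_efforts": joint torques, N m; "position": TCP position; "ee_rot": TCP orientation; "force": force on the tool from outside, world axes, zero at the start; "ft_torque": the same for the moment, N m; "width": opening from 0.0 (shut) to 1.0 (fully open).
Only numpy, scipy, OpenCV 4.12 (cv2) and the standard library are available. Lean on these libraries where they do the work, as an engineer would, in place of code of your own. Each camera call takes 0.05 s, during which the arm holds its last target. There are 200 camera calls.

## Working session

There is one attempt and no reset: what is moved stays moved. The work goes in short steps, Python scripts to look and compute and a tool call to move; the robot and the scene stay as the last step left them, time stands still between calls to the robot, and variables do not carry over. Pictures are saved under pics/ and viewed, about 8 in all and at most 12, crops included, and the job is handed in when it is done.

Besides the shell and the picture viewer there is one more tool, called after ">>>" in YAML: its name, and indented under it one key for each argument. arm_command: Moves the arm, as the interface text tells. Its arguments: {"type":"object","properties":{"motion":{"type":"array"},"newtons":{"type":"number"}},"required":["motion"]}

```bash
mkdir -p pics
python3 - <<'E'
from cell import arm,get_image,search_frame,pinpoint
import cv2,numpy as np
s=arm.observe();print(s)
for c in("scene","top"):
    im=get_image(c);cv2.imwrite(f"pics/{c}0.png",im["frame"][:,:,::-1])
    print(c,im["origin"],im["rotation"],im["K"])
    for n in ["brass_box","steel_box","black_box","brass_lid_hinge","brass_lid_edge","steel_lid_hinge","steel_lid_edge","black_lid_hinge","black_lid_edge","spool_center","awl_grip","hammer_grip"]:
        for d in pinpoint(c,n)[:4]:
            p=np.array(d["point"]);q=im["K"]@(np.array(im["rotation"]).T@(p-im["origin"]));print(n,p.round(3),round(d["p"],2),(q[:2]/q[2]).round())
E
```

```text
{'clock': 0.0, 'joints': array([ 1.04239858,  0.43522324,  0.02499119,  1.57409382, -0.01158182,
        1.13400785, -0.07510751]), 'dq': array([ 0.00163523, -0.00075991, -0.00041446, -0.00183966,  0.00035037,
       -0.00255791, -0.0004205 ]), 'joint_efforts': array([ 6.04564520e-04, -6.67866755e+01,  9.85356309e-01, -3.14453602e+01,
       -6.04932639e-02,  4.28958668e-02,  2.07225748e-04]), 'position': array([ 0.2580181 , -0.56899998,  0.40394608]), 'ee_rot': array([ 0.89093219,  1.38248525, -0.88975868]), 'force': array([ 0.52024761, -1.06251149, -0.08670688]), 'ft_torque': array([0.04365957, 0.02652158, 0.01236093]), 'width': 1.001610073170031}
scene [ 1.16561885 -0.44559055  0.68312129] [-2.0004419  -1.12885331  0.52178382] [[408.82275434   0.         254.77040916]
 [  0.         408.82275434 196.24441747]
 [  0.           0.           1.        ]]Traceback (most recent call last):
  File "<stdin>", line 9, in <module>
ValueError: matmul: Input operand 1 does not have enough dimensions (has 0, gufunc core with signature (n?,k),(k,m?)->(n?,m?) requires 1)
```

```bash
cat > h.py <<'E'
from cell import arm,get_image,search_frame,pinpoint
import cv2,numpy as np
from scipy.spatial.transform import Rotation as R
def proj(im,p):
    q=im["K"]@(R.from_rotvec(im["rotation"]).as_matrix().T@(np.array(p)-im["origin"]));return (q[:2]/q[2]).round()
def cloud(im):
    z=im["range_z"];v,u=np.indices(z.shape);K=im["K"]
    c=np.dstack([(u-K[0,2])/K[0,0]*z,(v-K[1,2])/K[1,1]*z,z])
    return c@R.from_rotvec(im["rotation"]).as_matrix().T+im["origin"]
E
python3 - <<'E'
from h import *
ims=[]
for c in("scene","top"):
    im=get_image(c);ims.append(im["frame"][:,:,::-1])
    print(c,im["origin"],im["rotation"])
    for n in ["brass_box","steel_box","black_box","brass_lid_hinge","brass_lid_edge","steel_lid_hinge","steel_lid_edge","black_lid_hinge","black_lid_edge","spool_center","awl_grip","hammer_grip"]:
        for d in pinpoint(c,n)[:4]:
            p=np.array(d["point"]);print(n,p.round(3),round(d["p"],2),proj(im,p))
    cv2.imwrite(f"pics/{c}0.png",cv2.resize(ims[-1],(768,576)))
E
```

```text
scene [ 1.16561885 -0.44559055  0.68312129] [-2.0004419  -1.12885331  0.52178382]
brass_box [ 0.304 -0.328  0.006] 0.72 [112. 208.]
brass_box [0.488 0.013 0.004] 0.63 [264. 205.]
steel_box [ 0.428  0.233 -0.003] 0.79 [316. 171.]
steel_box [ 0.617  0.316 -0.001] 0.77 [383. 197.]
steel_box [0.24  0.257 0.006] 0.66 [286. 138.]
steel_box [0.467 0.25  0.167] 0.45 [337. 124.]
black_box [ 0.476 -0.236 -0.003] 0.68 [173. 238.]
brass_lid_hinge [ 0.298 -0.275  0.053] 0.97 [128. 186.]
brass_lid_hinge [0.539 0.026 0.053] 0.92 [280. 199.]
brass_lid_edge [0.578 0.034 0.155] 0.77 [295. 172.]
brass_lid_edge [ 0.304 -0.388  0.051] 0.67 [ 83. 202.]
steel_lid_hinge [0.482 0.251 0.05 ] 0.85 [335. 163.]
steel_lid_hinge [0.281 0.282 0.05 ] 0.65 [301. 130.]
steel_lid_hinge [0.557 0.303 0.055] 0.6 [368. 170.]
steel_lid_edge [0.471 0.254 0.167] 0.77 [339. 124.]
steel_lid_edge [0.182 0.224 0.058] 0.74 [268. 119.]
steel_lid_edge [0.674 0.328 0.057] 0.74 [408. 189.]
black_lid_hinge [ 0.531 -0.237  0.048] 0.86 [179. 237.]
black_lid_edge [ 0.566 -0.235  0.158] 0.74 [182. 207.]
black_lid_edge [0.424 0.23  0.002] 0
[... 778 characters left out ...]
 0.63 [240. 188.]
brass_lid_edge [ 0.305 -0.391  0.051] 0.95 [380. 268.]
brass_lid_edge [0.584 0.032 0.156] 0.74 [235. 166.]
brass_lid_edge [0.429 0.232 0.   ] 0.52 [172. 226.]
steel_lid_hinge [0.562 0.303 0.049] 0.95 [147. 181.]
steel_lid_hinge [0.285 0.288 0.053] 0.83 [147. 273.]
steel_lid_hinge [ 0.571 -0.239  0.158] 0.3 [332. 171.]
steel_lid_edge [0.19  0.223 0.05 ] 0.97 [168. 307.]
steel_lid_edge [0.672 0.329 0.049] 0.56 [141. 146.]
black_lid_hinge [ 0.532 -0.24   0.049] 0.65 [326. 192.]
black_lid_edge [ 0.568 -0.238  0.158] 0.64 [332. 171.]
spool_center [0.684 0.15  0.025] 0.69 [200. 145.]
awl_grip [ 0.696 -0.244  0.011] 0.79 [324. 143.]
hammer_grip [0.812 0.028 0.012] 0.64 [239. 108.]
```

View pics/scene0.png

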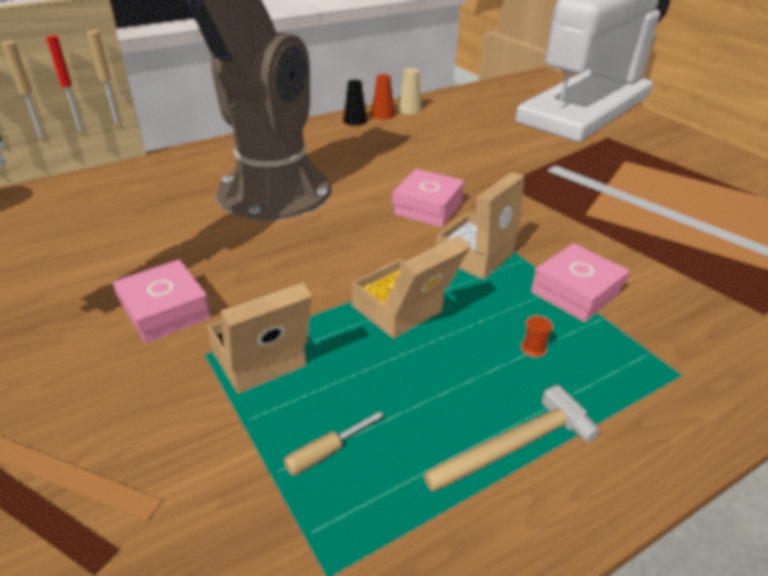

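View pics/top0.png

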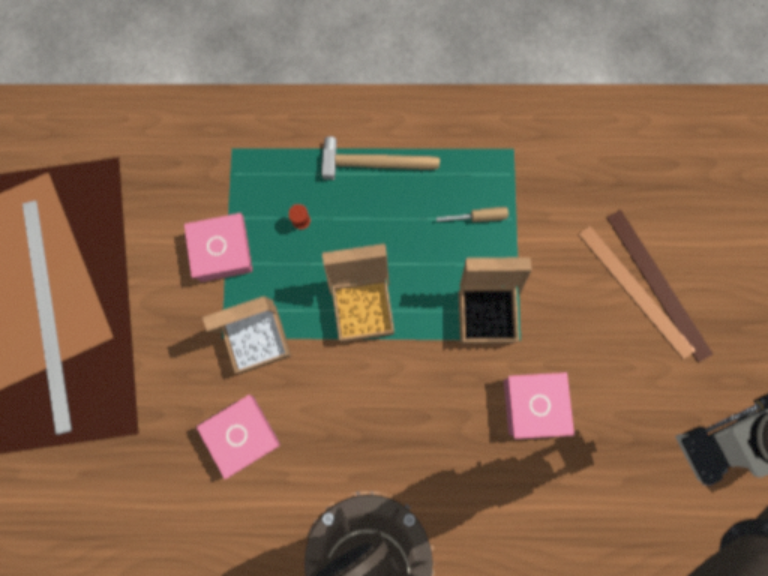

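Confusable items in the scene picture, native pixels:
- Brass: kraft box at (264,205), pink look-alike at (112,208).
- Steel: kraft box at (316,171), pink look-alikes at (383,197) and (286,138).
- Black: kraft box at (173,238), to be left alone.

I choose the kraft boxes with yellow and silvery rivets. Next I'll check a crop and fit the lid planes.

Run:
```python
from h import *
im=get_image("scene");P=cloud(im)
cv2.imwrite("pics/crop.png",cv2.resize(im["frame"][90:230,220:370,::-1],None,fx=4,fy=4))
for n,c in dict(brass=(.57,.028),steel=(.478,.252),black=(.55,-.237)).items():
    m=(np.hypot(P[...,0]-c[0],P[...,1]-c[1])<.075)&(P[...,2]>.07)&(P[...,2]<.2)
    q=P[m]
    # ransac plane
    rng=np.random.default_rng(0);best=None
    for _ in range(400):
        a,b,d=q[rng.choice(len(q),3,replace=False)];k=np.cross(b-a,d-a)
        if np.linalg.norm(k)<1e-5: continue
        k/=np.linalg.norm(k);i=abs((q-a)@k)<.003
        if best is None or i.sum()>best.sum():best=i
    w=q[best];o=w.mean(0);k=np.linalg.svd(w-o)[2][2];k*=np.sign(k[0])
    print(n,len(q),best.sum(),o.round(3),"n",k.round(3),"yaw",np.degrees(np.arctan2(k[1],k[0])).round(1),"lid deg",(90-np.degrees(np.arcsin(k[2]))).round(1),"max",w.max(0).round(3),"min",w.min(0).round(3))
s=arm.observe();print(s["position"],R.from_rotvec(s["ee_rot"]).as_matrix().round(3))
```

```text
brass 1318 717 [0.571 0.021 0.12 ] n [ 0.925  0.135 -0.355] yaw 8.3 lid deg 110.8 max [0.594 0.087 0.161] min [ 0.543 -0.035  0.07 ]
steel 1149 750 [0.478 0.244 0.121] n [0.939 0.33  0.102] yaw 19.3 lid deg 84.1 max [0.501 0.308 0.168] min [0.45  0.189 0.07 ]
black 2109 1481 [ 0.556 -0.241  0.121] n [ 0.966  0.013 -0.258] yaw 0.8 lid deg 105.0 max [ 0.569 -0.179  0.165] min [ 0.54  -0.298  0.07 ]
[ 0.25813853 -0.56920845  0.40471063] [[-0.     0.911  0.413]
 [ 0.     0.413 -0.911]
 [-1.    -0.    -0.   ]]
```

View pics/crop.png

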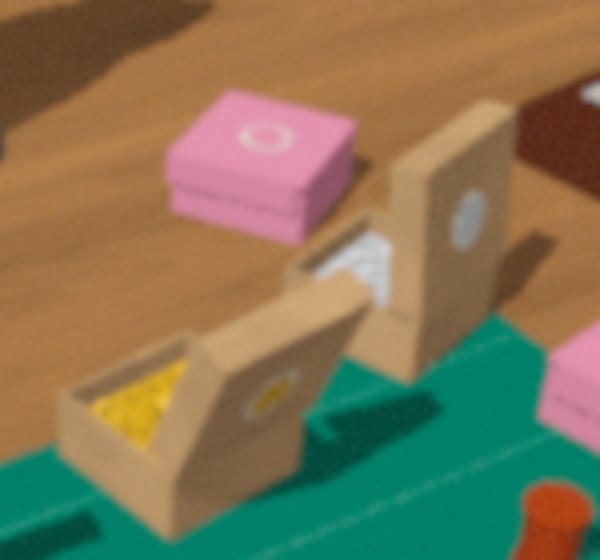

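The crop confirms it: yellow rivets with the lid leaning back at lower left, and silvery rivets with the lid almost upright at right. The pink box is closed and stays out of it. Moving with the fingers closed, tips well above the lids.

>>> arm_command:
  motion:
    - [0,0,48.5,-33.2,0,0,0]
    - [0,0,48.5,-33.2,0,0,0]
    - [0,0,48.5,-33.2,0,0,0]
    - [0,0,48.5,-33.2,0,0,0]
    - [0,0,48.5,-33.2,0,0,0]
  newtons: 20

```text
clock: 2.08
position: [0.4112, -0.3162, 0.405]
ee_rot: [0.89, 1.38, -0.89]
force: [1.2, -0.1, 0.4]
width: 0.505
```

>>> arm_command:
  motion:
    - [0,0,48.5,-33.2,0,0,0]
    - [0,0,48.5,-33.2,0,0,0]
    - [0,0,48.5,-33.2,0,0,0]
    - [0,0,48.5,-33.2,0,0,0]
    - [0,0,48.5,-33.2,0,0,0]

```text
clock: 2.7
position: [0.5635, -0.065, 0.405]
ee_rot: [0.89, 1.38, -0.89]
force: [1.0, -1.1, 0.0]
width: 0.008
```

>>> arm_command:
  motion:
    - [0,0,48.5,-33.2,0,0,0]
    - [0,0,48.5,-33.2,0,0,0]
    - [0,0,0,0,8,0,0]
    - [0,0,0,0,7.4,0,0]
    - [0,0,0,0,0,0,0]

```text
clock: 3.32
position: [0.6237, 0.0342, 0.4046]
ee_rot: [1.092, 1.28, -1.092]
force: [0.3, 0.1, -0.3]
width: 0.003
```

>>> arm_command:
  motion:
    - [0,55,0,0,0,0,0]
    - [0,55,0,0,0,0,0]
    - [0,0,-12,0,0,0,0]
    - [0,0,-13,0,0,0,0]
    - [0,0,-15,0,0,0,0]

```text
clock: 3.95
position: [0.5843, 0.0277, 0.2978]
ee_rot: [1.095, 1.276, -1.089]
force: [1.1, 0.6, 1.1]
width: 0.003
```

Run:
```python
from h import *
s=arm.observe();print(s["position"],s["force"],R.from_rotvec(s["ee_rot"]).as_matrix().round(3))
im=get_image("scene")
cv2.imwrite("pics/c2.png",cv2.resize(im["frame"][60:240,160:400,::-1],None,fx=3,fy=3))
```

```text
[0.58425166 0.02767161 0.2977523 ] [1.1306334  0.59079755 1.06182238] [[ 0.005  0.988  0.157]
 [ 0.     0.157 -0.988]
 [-1.     0.005  0.   ]]
```

View pics/c2.png

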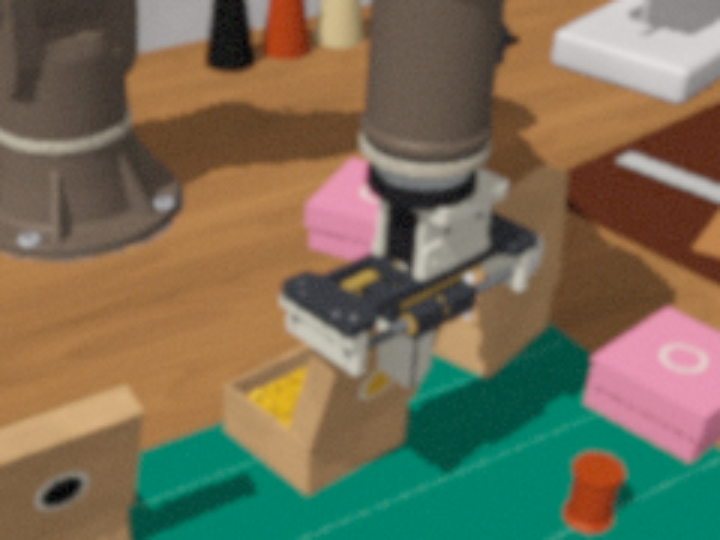

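The fingers are behind the brass lid and it's already near upright. The hand body clears the lid's top edge.

>>> arm_command:
  motion:
    - [0,0,-18,0,0,0,0]
    - [0,0,-18,0,0,0,0]
    - [0,0,-18,0,0,0,0]
    - [0,0,-18,0,0,0,0]
    - [0,2,-12,0,0,0,0]

```text
clock: 4.62
position: [0.5011, 0.0145, 0.2949]
ee_rot: [1.094, 1.276, -1.09]
force: [0.4, 0.2, -0.8]
width: 0.005
```

>>> arm_command:
  motion:
    - [0,2,-12,0,0,0,0]
    - [0,8,-8,0,0,0,0]
    - [0,10,-6.5,0,0,0,0]
    - [0,10,-5.5,0,0,0,0]
    - [0,11,-4,0,0,0,0]

```text
clock: 5.25
position: [0.4654, 0.0089, 0.2508]
ee_rot: [1.093, 1.28, -1.093]
force: [-0.4, -0.8, 0.7]
width: 0.005
```

>>> arm_command:
  motion:
    - [0,6,-2,0,0,0,0]
    - [0,5,-1,0,0,0,0]
    - [0,5,0,0,0,0,0]
    - [0,5,0,0,0,0,0]
    - [0,0,0,0,0,0,0]

```text
clock: 5.88
position: [0.4628, 0.0086, 0.2314]
ee_rot: [1.093, 1.279, -1.093]
force: [-4.0, -0.9, 14.8]
width: 0.003
```

Run:
```python
from h import *
s=arm.observe();print(s["position"],s["force"])
for c in("scene","top"):
    im=get_image(c)
    for n in ["brass_box","brass_lid_edge","brass_lid_hinge"]:
        for d in pinpoint(c,n)[:2]:print(c,n,np.round(d["point"],3),round(d["p"],2))
    if c=="scene":cv2.imwrite("pics/c3.png",cv2.resize(im["frame"][60:240,160:400,::-1],None,fx=3,fy=3))
```

```text
[0.4628438  0.0085699  0.23143018] [-3.96526043 -0.93205812 14.790403  ]
scene brass_box [ 0.299 -0.331  0.004] 0.89
scene brass_box [0.486 0.017 0.003] 0.69
scene brass_lid_edge [ 0.305 -0.389  0.05 ] 0.92
scene brass_lid_edge [0.424 0.008 0.052] 0.91
scene brass_lid_hinge [ 0.296 -0.274  0.051] 0.97
scene brass_lid_hinge [0.541 0.024 0.055] 0.67
top brass_box [ 0.299 -0.331 -0.002] 0.57
top brass_box [0.815 0.031 0.012] 0.38
top brass_lid_edge [ 0.306 -0.391  0.053] 0.79
top brass_lid_hinge [ 0.295 -0.27   0.051] 0.96
top brass_lid_hinge [ 0.479 -0.239  0.001] 0.51
```

View pics/c3.png

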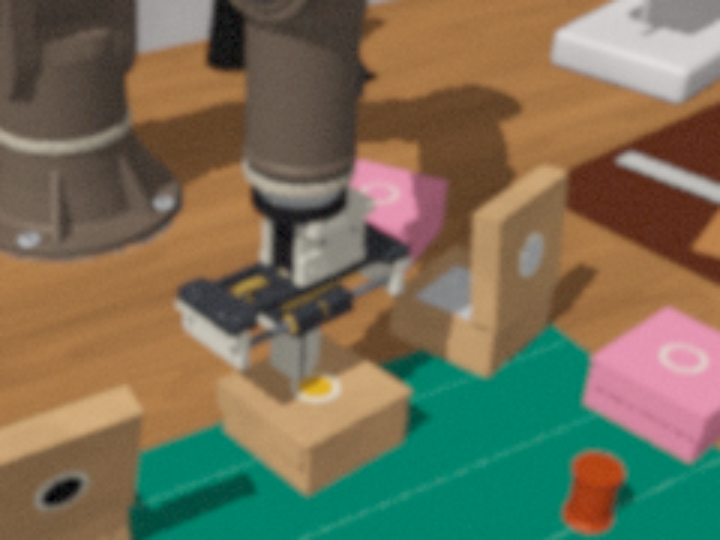

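Brass lid is shut: tip at 53 mm, 15 N of press, edge found at z 0.052. Retracting and going behind the steel lid.

>>> arm_command:
  motion:
    - [0,-30,0,0,0,0,0]
    - [0,-60,0,0,0,0,0]
    - [0,-60,0,0,0,0,0]
    - [0,-27,0,0,0,0,0]
    - [0,0,0,0,0,0,0]

```text
clock: 6.9
position: [0.4633, 0.0086, 0.4098]
ee_rot: [1.095, 1.275, -1.09]
force: [0.3, 0.0, -0.2]
width: 0.005
```

>>> arm_command:
  motion:
    - [0,0,20.7,-49,0,0,0]
    - [0,0,20.7,-49,0,0,0]
    - [0,0,20.7,-49,0,0,0]
    - [0,0,20.7,-49,0,0,0]
    - [0,0,20.7,-49,0,0,0]

```text
clock: 7.52
position: [0.5268, 0.2681, 0.4059]
ee_rot: [1.091, 1.28, -1.095]
force: [0.5, -0.7, -0.0]
width: 0.005
```

>>> arm_command:
  motion:
    - [0,0,0,0,-9.5,0,0]
    - [0,0,0,0,0,0,0]
    - [0,0,0,0,0,0,0]

```text
clock: 7.9
position: [0.5267, 0.2657, 0.4068]
ee_rot: [0.971, 1.343, -0.973]
force: [0.8, 0.3, -0.3]
width: 0.006
```

Run:
```python
from h import *
s=arm.observe();M=R.from_rotvec(s["ee_rot"]).as_matrix();p=s["position"]
print(p,s["force"],M.round(3));tip=p+.178*M[:,0]
d=np.array([.527,.267,.12])-tip;print("need tool mm",(M.T@d*1000).round(1))
```

```text
[0.52670469 0.26570353 0.406788  ] [ 0.78667277  0.31124535 -0.34603927] [[-0.001  0.95   0.313]
 [-0.001  0.313 -0.95 ]
 [-1.    -0.001  0.001]]
need tool mm [108.8   1.1  -1.3]
```

>>> arm_command:
  motion:
    - [0,54,0,0,0,0,0]
    - [0,55,0,0,0,0,0]
    - [0,0,-18,0,0,0,0]
    - [0,0,-15,0,0,0,0]
    - [0,0,-15,0,0,0,0]

```text
clock: 8.52
position: [0.4807, 0.251, 0.2995]
ee_rot: [0.971, 1.343, -0.968]
force: [1.2, -0.4, -0.2]
width: 0.002
```

>>> arm_command:
  motion:
    - [0,0,-15,0,0,0,0]
    - [0,0,-15,0,0,0,0]
    - [0,2,-12,0,0,0,0]
    - [0,2,-12,0,0,0,0]
    - [0,8,-8,0,0,0,0]

```text
clock: 9.15
position: [0.4217, 0.2316, 0.2866]
ee_rot: [0.969, 1.344, -0.968]
force: [-0.5, -0.3, 0.8]
width: 0.004
```

>>> arm_command:
  motion:
    - [0,10,-6.5,0,0,0,0]
    - [0,10,-5.5,0,0,0,0]
    - [0,11,-4,0,0,0,0]
    - [0,6,-3,0,0,0,0]
    - [0,6,-1,0,0,0,0]

```text
clock: 9.78
position: [0.4032, 0.2254, 0.2432]
ee_rot: [0.968, 1.345, -0.968]
force: [-0.3, -0.4, 0.8]
width: 0.009
```

>>> arm_command:
  motion:
    - [0,6,0,0,0,0,0]
    - [0,3,0,0,0,0,0]
    - [0,0,0,0,0,0,0]

```text
clock: 10.15
position: [0.4034, 0.2255, 0.2346]
ee_rot: [0.968, 1.345, -0.968]
force: [0.1, 0.1, 0.4]
width: 0.005
```

>>> arm_command:
  motion:
    - [0,3,0,0,0,0,0]
    - [0,3,0,0,0,0,0]
    - [0,2,0,0,0,0,0]
    - [0,0,0,0,0,0,0]

```text
clock: 10.65
position: [0.4033, 0.2258, 0.2301]
ee_rot: [0.969, 1.342, -0.967]
force: [-14.3, -8.7, 60.0]
width: 0.004
```

The steel lid is firmly seated (60 N of press, still under the limit). Retracting and moving the hand clear.

>>> arm_command:
  motion:
    - [0,-10,0,0,0,0,0]
    - [0,-55,0,0,0,0,0]
    - [0,-60,0,0,0,0,0]
    - [0,-60,0,0,0,0,0]
    - [0,-15,0,0,0,0,0]

```text
clock: 11.28
position: [0.4038, 0.226, 0.4305]
ee_rot: [0.973, 1.342, -0.963]
force: [0.1, -0.1, -0.1]
width: 0.002
```

>>> arm_command:
  motion:
    - [0,0,0,55,0,0,0]
    - [0,0,0,55,0,0,0]
    - [0,0,0,30,0,0,0]
    - [0,0,0,0,0,0,0]
    - [0,0,0,0,0,0,0]

```text
clock: 11.9
position: [0.4474, 0.0932, 0.4261]
ee_rot: [0.968, 1.346, -0.969]
force: [-0.3, 0.3, 0.7]
width: 0.006
```

Run:
```python
from h import *
s=arm.observe();print(s["clock"],s["position"],s["force"])
names=["brass_box","brass_lid_edge","brass_lid_hinge","steel_box","steel_lid_edge","steel_lid_hinge","black_box","black_lid_edge","spool_center","awl_grip","hammer_grip"]
for c in("scene","top"):
    im=get_image(c);P=cloud(im)
    for n in names:
        print(c,n,[(*np.round(d["point"],3),round(d["p"],2)) for d in pinpoint(c,n)[:3]])
    cv2.imwrite(f"pics/{c}_end.png",cv2.resize(im["frame"][:,:,::-1],(768,576)))
    for n,h,yaw in(("brass",(.54,.021),9),("steel",(.48,.251),18.5)):
        t=np.radians(yaw);x=np.array([np.cos(t),np.sin(t)]);y=np.array([-x[1],x[0]])
        q=P[...,:2]-h;f=-q@x;l=q@y
        for a,b in((5,25),(45,65),(90,108)):
            m=(f>a/1e3)&(f<b/1e3)&(abs(l)<.045)&(P[...,2]>.02)&(P[...,2]<.2)
            print(c,n,a,b,m.sum(),np.median(P[...,2][m]).round(4) if m.any() else None)
```

```text
11.9 [0.44741726 0.09321074 0.42605362] [-0.28124102  0.27052709  0.72951117]
scene brass_box [(np.float64(0.302), np.float64(-0.33), np.float64(0.003), 0.81), (np.float64(0.485), np.float64(0.019), np.float64(0.002), 0.63)]
scene brass_lid_edge [(np.float64(0.424), np.float64(0.009), np.float64(0.052), 0.87), (np.float64(0.304), np.float64(-0.387), np.float64(0.051), 0.55)]
scene brass_lid_hinge [(np.float64(0.541), np.float64(0.025), np.float64(0.051), 0.81), (np.float64(0.296), np.float64(-0.276), np.float64(0.052), 0.74)]
scene steel_box [(np.float64(0.428), np.float64(0.229), np.float64(-0.001), 0.87), (np.float64(0.616), np.float64(0.313), np.float64(-0.002), 0.81), (np.float64(0.239), np.float64(0.256), np.float64(0.003), 0.65)]
scene steel_lid_edge [(np.float64(0.673), np.float64(0.326), np.float64(0.054), 0.84), (np.float64(0.185), np.float64(0.223), np.float64(0.056), 0.76), (np.float64(0.368), np.float64(0.216), np.float64(0.055), 0.71)]
scene steel_lid_hinge [(np.float64(0.561), np.float64(0.304), np.float64(0.053), 0.92), (np.float64(0.482), np.float64(0.251), np.float64
[... 1890 characters left out ...]
), (np.float64(0.561), np.float64(0.306), np.float64(0.05), 0.62)]
top black_box [(np.float64(0.478), np.float64(-0.241), np.float64(-0.001), 0.7)]
top black_lid_edge [(np.float64(0.569), np.float64(-0.24), np.float64(0.156), 0.56)]
top spool_center [(np.float64(0.682), np.float64(0.153), np.float64(0.028), 0.59)]
top awl_grip [(np.float64(0.683), np.float64(0.151), np.float64(0.026), 0.27)]
top hammer_grip [(np.float64(0.534), np.float64(-0.239), np.float64(0.052), 0.57), (np.float64(0.817), np.float64(0.028), np.float64(0.013), 0.56)]
top brass 5 25 107 0.0538
top brass 45 65 92 0.0543
top brass 90 108 174 0.0535
top steel 5 25 59 0.0541
top steel 45 65 73 0.0541
top steel 90 108 68 0.0545
```

View pics/scene_end.png

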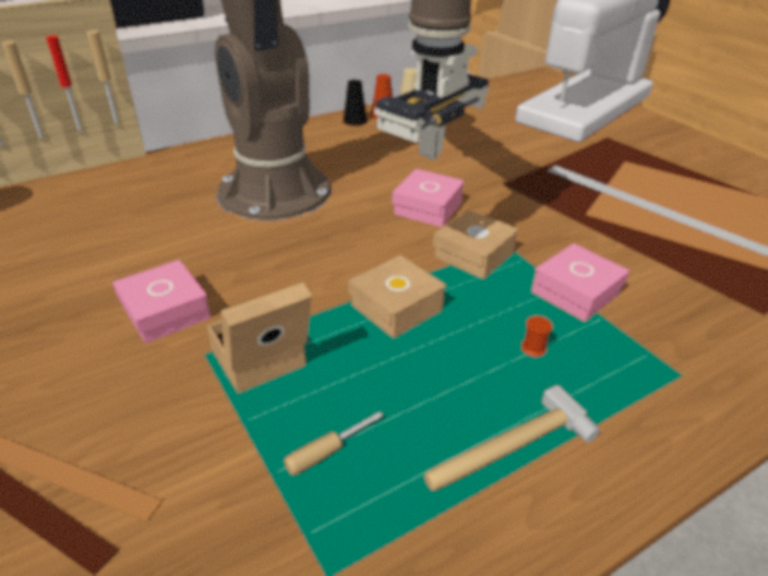

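The picture shows both kraft lids lying flat, brass at (397,290) and steel at (475,240). The black box is still open at (265,330), the bystanders haven't moved, and the hand is high and clear.

```bash
python3 -c "
from cell import arm
print(arm.sign_off())"
```

```text
the job is handed in; nothing more can be done
None
```

I pushed the brass lid and then the steel lid shut with the closed fingertips, retracted the hand well clear, and handed the job in at about 12 s.

- **Lids:** Depth readings over both lids are level from hinge to front edge, to within 1 mm. They read 54 mm from the top camera and 55.5 mm from the scene camera, against 53 mm expected, so the two cameras disagree by about 1.5 mm.
- **Everything else:** The boxes, the black lid's edge, the spool and the hammer were all found within about 7 mm of where they started, which is close to the networks' error. The awl was confirmed by the scene camera only; in the top picture the network's one weak report of it was really the spool.
- **Press force:** The final press on the steel lid peaked at 60 N at the wrist, more than I intended. It was straight down through the fingertips, below the 120 N wrist limit, and no box movement showed afterwards.

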